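# Shut down the kitchen charging dock and unplug the large battery pack

### The arm

A 6-joint arm with a two-finger parallel gripper is mounted at the origin on the work surface. World frame = base frame: x ahead of the robot, y to its left, z up, the work surface at z = 0. Lengths are in mm, angles in rad, forces in N, time in s.
With the tool pointing down it reaches from about 350 to 775 mm from the base axis. Payload 7.3 kg.
Tool frame: the origin (TCP) lies at the very end of the fingers, on their centre line; the grasp point (between the pads) lies 19 mm behind it (bot.grip_point_offset is the distance from the TCP to the grasp point, in mm); z points along the fingers, y is the line along which they close (so a half turn about z gives the same grasp; the last joint's range is limited). The gripper opens to 92 mm and grips with 3 to 60 N. Pads are 19 mm wide; open, the fingers measure 130 mm over their backs; the gripper's body (75 mm by 190 mm) begins 47 mm behind the grasp point.
Start: joints at [1.107, 0.342, 1.524, -0, 1.275, -0.146], TCP at [164.036, 498.735, 226.741] pointing down, gripper open.
Joint ranges: [-2.53, 2.53], [-0.77, 2.02], [0.04, 2.7], [-1, 4.14], [0.28, 2.66], [-3.11, 3.11]. Speed limits (rad/s): [2.57, 2.57, 3.14, 3.14, 3.14, 3.14].

### API

Orientations are given as [roll, pitch, yaw] about the fixed x, y, z axes, in that order (R = Rz(yaw) Ry(pitch) Rx(roll)).
In Python, from plant import bot gives the robot as it stands. The module is installed in compiled form; this text tells all that it offers.
- The arm moves only by the shell command python3 -m jog 'ROWS' [OPENING]. ROWS is JSON, a list of rows, each a list of 6 numbers: the shift along the tool's x, y, z in mm, then the turn, a rotation vector about the tool's x, y, z in rad. In form: [[dx, dy, dz, rx, ry, rz], ...]. A call has 1 to 12 rows; each row shifts and turns the commanded pose from where the row before left it, along the tool's axes as they then stand; what a row does not reach is not made up. A row lasts 1/10 s, in which the tool goes at most 50 mm and 8.59 degrees, less where a joint would pass 70% of its speed; a pose out of reach is approached as far as the arm can. A call with a gripper value outside its range is refused whole. OPENING is the opening in per cent of the stroke, from 0 (shut) to 100 (fully open), set as the call begins (- or left out, the last holds). The fingers move at their own pace and stop on an object; the grip force is fixed at half the most. Time passes only in rows, so rows that do not move let the fingers close. It gives the time, the measured TCP pose, the force, the opening and the grip force at its end, in the units of the state.
- bot.get_obs(): the state, without advancing time (a new reading comes with each control period).
- bot.capture(name): name is "side" or "top" or "wrist"; returns the picture (400x640x3 uint8, red, green, blue); there is no depth.
- bot.camera_model(name): a dict with "fx", "fy", "cx", "cy" (pixels), "position" and "orientation" of the camera in the world; the wrist camera has in their place "T_tool_cam" (4x4, takes a point from camera to tool coordinates, whose origin is the TCP and whose axes are the flange's). Camera axes: x right, y down, z forward; pixel columns grow to the right and rows downward; lengths in mm; the calibration is good to about 2 mm. The wrist camera is an equidistant fisheye: a pixel r from the principal point sees the ray r / f radians off the axis. A picture is of the moment at which its call begins: read the wrist's pose just before it. camera_model takes no time and is no camera call.
- bot.close_job(): hands the job in; it is judged then, once.
Trained networks look in the newest picture that a camera, given by its name, has taken for a name from the list of things; names that differ only in an ending like _2 or _b are one class to them, and where a whole thing is asked for, a point or a joint stands for the part that bears it (a point fixed in the world has none). Each returns a list of dicts, best first, with "p" (0 to 1); they miss things now and then, are a little off and sometimes report something else, mostly with a low value. They report only what shows in the picture. A call takes as long as a camera call. They do not tell look-alikes from the thing itself.
- bot.outline_of(target, camera): "mask" (400x640 bool, what is visible of it) and "pixel" ([column, row] in pixels, amid what is visible of it).
The state is a dict: "time": time; "joint_positions": joint angles; "dq": joint speeds; "tau": joint torques, N m; "tool_pos": TCP position; "tcp_rot": TCP orientation; "contact_force": force on the tool from outside, world axes, zero at the start; "moment": the same for the moment, N m; "grip_width": finger opening in mm; "finger_force": force on a finger pad.
Only numpy, scipy, OpenCV 4.12 (cv2) and the standard library are available. Lean on these libraries where they do the work, as an engineer would, in place of code of your own. Each camera call takes 0.05 s, during which the arm holds its last target. There are 200 camera calls.

### The job

Shut the charging dock down first: press its round key fully in and let it up again, then press the long bar key and hold it fully in for about a second, leaving the square key alone. Then pull the larger battery pack straight out of its sprung socket and set it down on the cork mat, not dropped, lying flat on a broad face with its body about the middle of the mat, and let go. Leave the smaller pack plugged in and the soap bottle, fruit bowl and pepper mill where they stand.

Things in the scene. Friction and masses are not known exactly. Their poses are not given: they have to be found in the camera images.
- dock: Dark steel-grey charging dock fixed to the worktop, base 200 x 290 x 20 mm. Origin: centre of its underside; x runs from its front edge (robot side) to its back, y to its left, z up. Three keys stand in a row front to back on a console 70 mm wide along its middle (y = 0, console top z = 34 mm). At y = +105 and -105 mm stand two like socket blocks, 66 mm wide, up to 95 mm high.
- socket_left (a point): Centre of the mouth of the socket at the dock's y = +105 mm, 72 mm above the worktop. The mouth faces front and up: a plugged pack rises 30 deg above level towards the dock's front and comes out along (-0.866, 0, 0.5) of the dock frame. A steel support 26 mm wide, 5 mm thick, reaches 52 mm out under the pack; the pack's sides are free. Either pack may be in it.
- socket_right (a point): Centre of the mouth of the like socket at the dock's y = -105 mm. In both, the slot is 37 x 18 mm, 44 mm deep; two sprung rollers in its side walls snap behind bumps on the pack's tongue. They yield to a straight pull of about 10 to 22 N over the first 12 mm (a light grip slips: grip firmly), then the pack slides freely; 40 mm of travel clears the slot.
- large_pack: The larger light grey battery pack, 0.26 to 0.42 kg: body 90 long (x) x 60 wide (y) x 34 mm thick (z), with a black plug tongue 38 x 34 x 16 mm on the middle of its +x end, hidden in the socket at the start. Origin: the root of the tongue, in the middle of that end face, at the socket's mouth when plugged in. x points to the tongue, into the socket; z is square to the broad faces.
- large_pack_center (a point): Centre of the large pack's body (without the tongue), 45 mm from its origin along its -x.
- small_pack: The smaller light grey battery pack, in the other socket: body 60 x 46 x 34 mm, same tongue, axes and origin as the large one. It stays plugged in.
- round_key (a joint): Travel of the black round key (26 mm across, the middle one of the three), 0 up to 0.008 m fully in. Sprung: starts to move at 2.4 N, 5.6 N holds it fully in; counts as fully in from 6 mm. It springs back when let go.
- round_key_top (a point): Centre of the top of the round key (48 mm above the worktop when up); moves with the key. Keys stand 48 mm apart, centre to centre, along the dock's x.
- bar_key (a joint): Travel of the long bar key (18 mm along the dock's x, 54 mm along its y, the key nearest the dock's back); same spring and travel.
- bar_key_top (a point): Centre of the top of the bar key (48 mm high when up).
- square_key (a joint): Travel of the square key (24 x 24 mm, the key nearest the dock's front, towards the robot); same spring. Not to be pressed.
- square_key_top (a point): Centre of the top of the square key (48 mm high when up).
- mat: Cork mat 200 (x) x 220 (y) x 6 mm, fixed on the worktop to one side of the dock (left or right). Origin: centre of its underside.
- soap_bottle: White ceramic soap bottle, 60 mm across, 150 mm high. Origin: centre of its underside. Bystander.
- fruit_bowl: White bowl of fruit, 156 mm across, about 95 mm high. Origin: centre of its underside. Bystander.
- pepper_mill: Dark wooden pepper mill, 56 mm across, 150 mm high. Origin: centre of its underside. Bystander.
There are look-alikes about, which are no part of the job. Leave any turquoise look-alike of the large_pack alone.

How it is judged (in metres and radians):
On the way, in this order (a step that is already met when the one before it is completed fails the run):
1. the round key is pressed fully in (over 6 mm), the bar key up, the large pack still plugged in (value of joint round_key above 0.006 m and value of joint bar_key below 0.002 m and (distance between large_pack and socket_left below 0.006 m or distance between large_pack and socket_right below 0.006 m)), for 0.1 s.
2. the round key is let up (under 2 mm) (value of joint each of round_key, bar_key below 0.002 m), for 0.05 s.
3. the bar key is held fully in (over 6 mm) for 0.7 s, the round key up, the large pack still plugged in (value of joint bar_key above 0.006 m and value of joint round_key below 0.002 m and (distance between large_pack and socket_left below 0.006 m or distance between large_pack and socket_right below 0.006 m)), for 0.7 s.
4. the large pack is clear of both sockets, in the fingers (not (distance between large_pack and socket_left below 0.042 m or distance between large_pack and socket_right below 0.042 m) and contact force between the fingers and large_pack above 0.5 N), for 0.1 s.
5. the large pack touches the mat while the fingers still hold it (contact force between large_pack and mat above 0.3 N and contact force between the fingers and large_pack above 0.5 N), for 0.05 s.
At the end, for the whole second after the job is handed in: The large pack lies at rest flat (within 0.15 rad, either broad face up) on the mat, its body's centre within 60 mm of the mat's centre and 17 to 30 mm above the worktop; the small pack is plugged in (its origin within 6 mm of a socket mouth), all keys are up (all of step 2 and horizontal distance between large_pack_center and mat below 0.06 m and height (world z) of large_pack_center between 0.017 and 0.03 m and (angle between large_pack's own z axis and vertical below 0.15 rad or angle between large_pack's own z axis and vertical above 2.99 rad) and linear speed of large_pack below 0.02 m/s and contact force between large_pack and mat above 0.3 N and (distance between small_pack and socket_left below 0.006 m or distance between small_pack and socket_right below 0.006 m) and value of joint square_key below 0.002 m); the robot touches nothing.
It fails at once if the square key is pressed by more than 3 mm (value of joint square_key above 0.003 m).
It fails at once if the small pack comes out of its socket by more than 6 mm (not (distance between small_pack and socket_left below 0.006 m or distance between small_pack and socket_right below 0.006 m)).
It fails at once if the soap bottle, fruit bowl or pepper mill is moved by more than 25 mm (distance of any of soap_bottle, fruit_bowl, pepper_mill from where it was at the start of the episode above 0.025 m).
It also fails if it takes over 72 s, if anything falls off the work surface, if the arm or the gripper's body presses on something with over 40 N, if the wrist force passes 120 N, or if a joint passes its speed limit or range.

## Working session

There is one attempt and no reset: what is moved stays moved. The work goes in short steps, Python scripts to look and compute and a shell command to move; the robot and the scene stay as the last step left them, time stands still between calls to the robot, and variables do not carry over. Pictures are saved under pics/ and viewed, at most 10 in all, crops included, and the job is handed in when it is done.

```bash
mkdir -p pics; python3 - <<'E'
from plant import bot
import cv2,numpy as np
o=bot.get_obs();print({k:np.round(v,3).tolist() for k,v in o.items()})
for n in("top","side"):
    im=bot.capture(n);cv2.imwrite(f"pics/{n}0.png",im[:,:,::-1])
    print(n,bot.camera_model(n))
    for t in ["dock","large_pack","small_pack","round_key","bar_key","square_key","mat","soap_bottle","fruit_bowl","pepper_mill"]:
        for d in bot.outline_of(t,n)[:3]:
            ys,xs=np.nonzero(d["mask"]);print(t,round(d["p"],2),np.round(d["pixel"]),xs.min(),xs.max(),ys.min(),ys.max(),len(xs))
print(bot.camera_model("wrist"),bot.grip_point_offset)
E
```

```text
{'time': 0.0, 'joint_positions': [1.107, 0.343, 1.525, 0.0, 1.275, -0.146], 'dq': [0.0, -0.0, -0.001, 0.0, 0.001, -0.0], 'tau': [-0.001, -43.124, -24.421, 0.072, 0.056, -0.0], 'tool_pos': [163.855, 498.367, 226.048], 'tcp_rot': [-3.14, -0.0, 2.824], 'contact_force': [0.187, 0.118, -0.8], 'moment': [-0.007, -0.029, 0.019], 'finger_force': 0.0, 'grip_width': 91.361}
top {'fx': 485.4070082982176, 'fy': 485.4070082982176, 'cx': 324.48620964058443, 'cy': 194.77683360721605, 'position': array([ 368.92233951,  -32.60606764, 1254.87189438]), 'orientation': array([-3.03613384,  0.031102  , -1.59548168])}
dock 0.86 [417. 193.] 351 478 141 237 7620
large_pack 0.79 [374. 178.] 359 388 158 196 952
large_pack 0.77 [427. 286.] 411 443 263 315 1108
large_pack 0.66 [417. 194.] 350 477 140 238 7625
small_pack 0.92 [459. 185.] 450 471 173 200 527
bar_key 0.69 [415. 174.] 404 427 171 181 167
bar_key 0.28 [417. 195.] 350 477 141 238 7693
mat 0.81 [242. 189.] 201 284 152 229 6336
soap_bottle 0.6 [220. 106.] 204 234 92 123 723
fruit_bowl 0.64 [315.  85.] 287 347 56 114 2773
pepper_mill 0.84 [438.  98.] 424
[... 665 characters left out ...]
mat 0.3 [369. 283.] 362 375 277 290 153
soap_bottle 0.82 [349. 124.] 338 360 95 148 925
soap_bottle 0.75 [375. 297.] 309 454 213 366 11521
fruit_bowl 0.63 [349. 124.] 338 360 96 148 892
pepper_mill 0.9 [489. 255.] 466 507 225 289 1565
{'fx': 309.70691628693146, 'fy': 309.70691628693146, 'cx': 318.01266473632234, 'cy': 196.89557333361242, 'T_tool_cam': array([[ 1.34770595e-03, -9.50974053e-01, -3.09267738e-01,
         8.28951791e+01],
       [ 9.99998845e-01,  1.49900511e-03, -2.51596145e-04,
        -4.88665152e-01],
       [ 7.02855324e-04, -3.09267042e-01,  9.50974975e-01,
        -1.58646886e+02],
       [ 0.00000000e+00,  0.00000000e+00,  0.00000000e+00,
         1.00000000e+00]])} 18.8
```

View pics/top0.png

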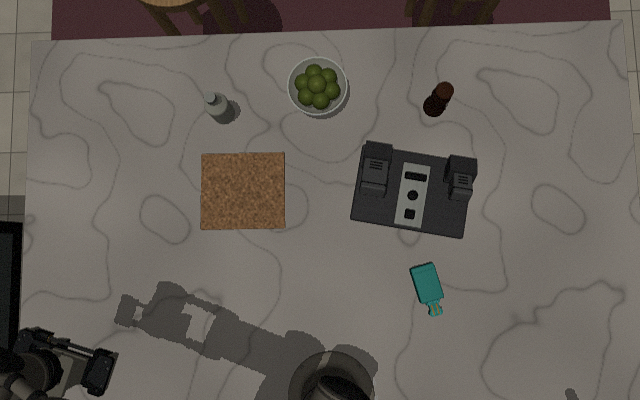

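View pics/side0.png

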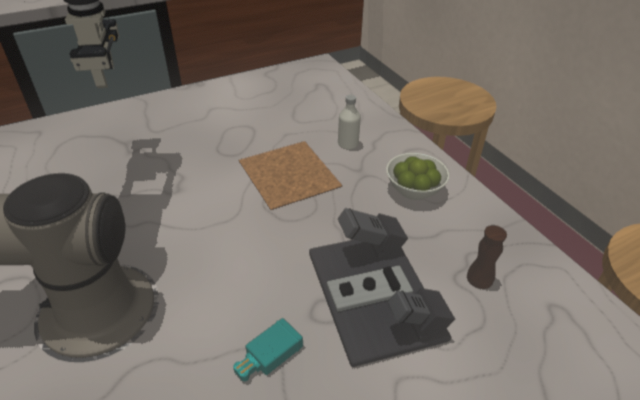

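The top view shows the large pack in the left socket (374,178), the small one in the right (459,185), the mat at (242,190), and the keys at (415,175), (412,195) and (409,214). The turquoise look-alike is at (427,286). Next I fit the dock pose.

```bash
cat > h.py <<'E'
from plant import bot
import numpy as np, cv2
from scipy.spatial.transform import Rotation as R
from scipy.optimize import least_squares
def rot(e): return R.from_euler('xyz',e).as_matrix()
def tool():
    o=bot.get_obs(); T=np.eye(4); T[:3,:3]=rot(o['tcp_rot']); T[:3,3]=o['tool_pos']; return T
def proj(P,n,T=None):
    m=bot.camera_model(n); P=np.atleast_2d(P)
    if n=='wrist':
        M=T@m['T_tool_cam']; c=(P-M[:3,3])@M[:3,:3]
        r=np.hypot(c[:,0],c[:,1]); s=np.arctan2(r,c[:,2])/np.maximum(r,1e-9)
        return np.c_[m['fx']*c[:,0]*s+m['cx'],m['fy']*c[:,1]*s+m['cy']]
    c=(P-m['position'])@rot(m['orientation'])
    return np.c_[m['fx']*c[:,0]/c[:,2]+m['cx'],m['fy']*c[:,1]/c[:,2]+m['cy']]
def world(px,n,z,T=None):
    f=lambda q: (proj([[q[0],q[1],z]],n,T)-px).ravel()
    return least_squares(f,[450,0]).x
def dockpts(p,L):
    L=np.atleast_2d(L); c,s=np.cos(p[2]),np.sin(p[2])
    return np.c_[p[0]+c*L[:,0]-s*L[:,1],p[1]+s*L[:,0]+c*L[:,1],L[:,2]]
E
python3 - <<'E'
from h import *
K={'bar':[48,0,48],'round':[0,0,48],'sq':[-48,0,48],'fl':[-100,145,20],'fr':[-100,-145,20],'br':[100,-145,20]}
obs=[('top','bar',(415,175)),('top','round',(412,194)),('top','sq',(409,213)),('top','fl',(351,220)),('top','fr',(463,238)),
('side','round',(369,282)),('side','bar',(391,277)),('side','sq',(345,288.5)),('side','fl',(310,247)),('side','fr',(353,362)),('side','br',(449,341))]
f=lambda p: np.concatenate([(proj(dockpts(p,K[k]),c)-px).ravel() for c,k,px in obs])
s=least_squares(f,[500,-200,0],loss='soft_l1',x_scale=[100,100,1]);p=s.x;print(p);print(f(p).reshape(-1,2).round(1).tolist())
np.save('dock.npy',p)
for k in ('bar','round','sq'): print(k,dockpts(p,K[k]).round(1))
print('sock',dockpts(p,[[0,105,72]]))
# mat, bystanders
for n in('top','side'):
    im=bot.capture(n); d=bot.outline_of('mat',n)[0]; ys,xs=np.nonzero(d['mask']); 
    r=cv2.minAreaRect(np.c_[xs,ys].astype(np.float32)); print(n,d['p'],world(r[0] if n=='top' else (xs.mean(),ys.mean()),n,6),[world(q,n,6).round() for q in cv2.boxPoints(r)] if n=='top' else '')
for t in('soap_bottle','fruit_bowl','pepper_mill'):
    d=bot.outline_of(t,'top')
    bot.capture
    if d: print(t,world(d[0]['pixel'],'top',75))
for px in ((366,196),(388,195),(363,157)): print(world(px,'top',100))
E
```

```text
[ 4.94407965e+02 -2.22664102e+02 -2.18876955e-01]
[[3.0, -0.2], [2.7, -0.4], [2.3, -0.5], [-1.4, 2.4], [0.2, 6.5], [2.1, -1.7], [2.7, -1.4], [3.0, -3.3], [-5.7, 0.2], [-8.9, 2.1], [-1.8, -2.2]]
bar [[ 541.3 -233.1   48. ]]
round [[ 494.4 -222.7   48. ]]
sq [[ 447.6 -212.2   48. ]]
sock [[ 517.20698301 -120.1692013    72.        ]]
top 0.63 [519.27503977 216.2624906 ] [array([422., 328.]), array([625., 328.]), array([618., 104.]), array([416., 107.])]
side 0.67 [513.04377711 201.56407402] 
soap_bottle [725.74033778 252.55317862]
fruit_bowl [765.96474982  20.60744269]
pepper_mill [ 725.22032756 -288.77263962]
[486.36851971 -98.71985591]
[ 487.3039692  -151.10850075]
[580.90854892 -94.6933675 ]
```

```bash
cat >> h.py <<'E'
def rows(target):  # target xyz in world -> shift in present tool axes
    T=tool(); return (T[:3,:3].T@(np.array(target)-T[:3,3])).round(1)
E
python3 - <<'E'
from h import *
def K(k,kx): return {'bar':[kx+48,0,48],'round':[kx,0,48],'sq':[kx-48,0,48],'fl':[-100,145,20],'fr':[-100,-145,20],'br':[100,-145,20]}[k]
obs=[('top','bar',(415,175)),('top','round',(412,194)),('top','sq',(409,213)),('top','fl',(351,220)),('top','fr',(463,238)),
('side','round',(369,282)),('side','bar',(391,277)),('side','sq',(345,288.5)),('side','fl',(310,247)),('side','fr',(353,362)),('side','br',(449,341))]
f=lambda p: np.concatenate([(proj(dockpts(p,K(k,p[3])),c)-px).ravel() for c,k,px in obs])
p=least_squares(f,[500,-200,0,0],loss='soft_l1',x_scale=[100,100,1,100]).x;print(p);print(f(p).reshape(-1,2).round(1).tolist())
for k in('bar','round','sq'): print(k,dockpts(p,K(k,p[3])).round(1))
T=tool();print('A',rows([420,300,226]),'B',T[:3,:3].T@np.array([490-420,-215-300,0.]))
E
```

```text
[ 5.06843924e+02 -2.24144019e+02 -2.04334638e-01 -1.66980929e+01]
[[2.1, 1.3], [2.0, 1.1], [1.9, 1.1], [-0.6, -1.6], [1.2, 0.8], [-0.1, -1.6], [0.4, -1.7], [0.9, -3.0], [-1.0, -0.6], [-1.0, 0.2], [4.7, -5.2]]
bar [[ 537.5 -230.5   48. ]]
round [[ 490.5 -220.8   48. ]]
sq [[ 443.5 -211.    48. ]]
A [-305.3 -108.8    0.7] B [-2.27413020e+02 -4.67341757e+02 -2.38377646e-02]
```

```bash
python3 -m jog '[[-44,-16,0,0,0,0],[-44,-16,0,0,0,0],[-44,-16,0,0,0,0],[-44,-16,0,0,0,0],[-44,-16,0,0,0,0],[-44,-16,0,0,0,0],[-41,-13,0,0,0,0]]' 0 && python3 -m jog '[[-21,-42.5,0,0,0,0],[-21,-42.5,0,0,0,0],[-21,-42.5,0,0,0,0],[-21,-42.5,0,0,0,0],[-21,-42.5,0,0,0,0],[-21,-42.5,0,0,0,0],[-21,-42.5,0,0,0,0],[-21,-42.5,0,0,0,0],[-20,-42.5,0,0,0,0],[-20,-42.5,0,0,0,0],[-20,-42.5,0,0,0,0]]' && python3 -m jog '[[0,0,0,0,0,0.146],[0,0,0,0,0,0.146],[0,0,0,0,0,0.146],[0,0,0,0,0,0.146],[0,0,0,0,0,0.146],[0,0,0,0,0,0.146],[0,0,0,0,0,0.146],[0,0,0,0,0,0.146],[0,0,0,0,0,0.146],[0,0,0,0,0,0.146],[0,0,0,0,0,0],[0,0,0,0,0,0]]'
python3 - <<'E'
from h import *
o=bot.get_obs();print(o['tool_pos'],o['tcp_rot'],o['contact_force'],o['grip_width'])
T=tool();np.save('T1.npy',T)
im=bot.capture('wrist');cv2.imwrite('pics/w1.png',im[:,:,::-1])
for t in ["large_pack","small_pack","round_key","bar_key","square_key","dock"]:
    for d in bot.outline_of(t,'wrist')[:2]:
        ys,xs=np.nonzero(d["mask"]);print(t,round(d["p"],2),np.round(d["pixel"]),xs.min(),xs.max(),ys.min(),ys.max(),len(xs), world((xs.mean(),ys.mean()),'wrist',48,T))
E
```

```text
time: 2.15
tool_pos: [421.2, 298.3, 226.9]
tcp_rot: [3.141, 0.0, 2.823]
contact_force: [0.6, 0.3, -0.2]
grip_width: 40.5
finger_force: 0.0
time: 3.25
tool_pos: [490.1, -217.5, 226.8]
tcp_rot: [3.141, 0.0, 2.824]
contact_force: [0.6, 1.1, 0.7]
grip_width: 0.3
finger_force: 0.0
time: 4.45
tool_pos: [490.2, -215.5, 226.7]
tcp_rot: [-3.142, -0.0, 1.368]
contact_force: [0.4, 0.5, 0.2]
grip_width: 0.2
finger_force: 0.0
[ 490.17693198 -215.46261822  226.66617008] [-3.14152681e+00 -1.11118098e-04  1.36771322e+00] [0.443985   0.49955481 0.19953873] 0.206655662805349
large_pack 0.97 [337.  79.] 290 387 43 114 6364 [ 532.92598382 -116.062423  ]
large_pack 0.76 [167. 225.] 127 207 190 254 3010 [ 288.43611618 -240.14525637]
small_pack 0.49 [361. 254.] 353 368 249 254 72 [ 523.53746287 -322.22074245]
round_key 0.77 [318. 177.] 310 329 165 187 374 [ 492.58452988 -217.1724241 ]
bar_key 0.91 [361. 176.] 353 370 152 200 730 [ 538.70466328 -226.40487323]
bar_key 0.26 [337.  81.] 289 387 42 113 6486 [ 532.63829454 -116.28872644]
square_key 0.6 [275. 177.] 267 287 165 187 435 [ 446.00598649 -208.05985288]
square_key 0.52 [361. 256.] 353 368 248 254 84 [ 522.47296302 -321.46436298]
dock 0.94 [331. 164.] 246 427 49 254 26384 [ 509.74423885 -202.64436091]
```

View pics/w1.png

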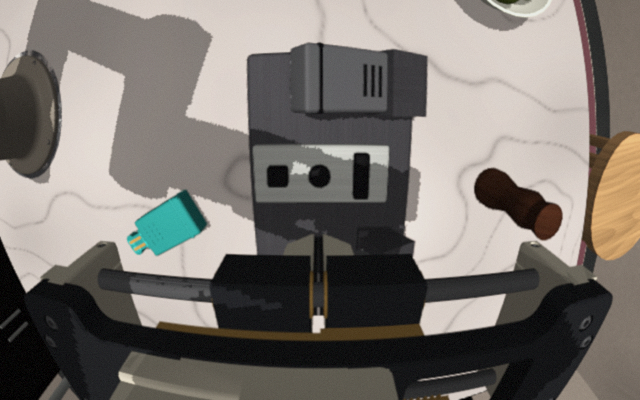

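The wrist view shows the keys in a row at (277,177), (319,176) and (361,176), with the large pack above them at (340,79). I'll press the round key.

```bash
python3 -m jog '[[-3,2,30,0,0,0],[0,0,40,0,0,0],[0,0,40,0,0,0],[0,0,40,0,0,0],[0,0,20,0,0,0],[0,0,0,0,0,0]]' 0 && python3 -m jog '[[0,0,3,0,0,0],[0,0,3,0,0,0],[0,0,3,0,0,0],[0,0,3,0,0,0],[0,0,3,0,0,0],[0,0,1,0,0,0],[0,0,0,0,0,0],[0,0,0,0,0,0],[0,0,0,0,0,0],[0,0,0,0,0,0]]'
```

```text
time: 5.4
tool_pos: [489.7, -217.7, 53.8]
tcp_rot: [-3.136, -0.002, 1.364]
contact_force: [0.5, 0.7, 0.1]
grip_width: 0.5
finger_force: 0.0
time: 6.4
tool_pos: [492.3, -219.2, 41.2]
tcp_rot: [3.14, 0.001, 1.364]
contact_force: [2.5, -1.7, 5.7]
grip_width: 0.6
finger_force: 2.5
```

```bash
python3 -m jog '[[0,0,1,0,0,0],[0,0,0.5,0,0,0],[0,0,0,0,0,0],[0,0,0,0,0,0],[0,0,0,0,0,0]]' && python3 -m jog '[[0,0,-10,0,0,0],[0,0,-10,0,0,0],[0,0,0,0,0,0],[0,0,0,0,0,0]]'; python3 - <<'E'
from h import *
print(rows([538.5,-229,60]),tool()[:3,3],bot.get_obs()['contact_force'])
E
```

```text
time: 6.9
tool_pos: [492.3, -219.2, 40.2]
tcp_rot: [3.14, 0.001, 1.364]
contact_force: [0.1, -0.0, 9.0]
grip_width: 0.5
finger_force: 4.8
time: 7.3
tool_pos: [491.1, -218.5, 59.1]
tcp_rot: [-3.141, -0.0, 1.364]
contact_force: [0.0, -0.0, 0.2]
grip_width: 0.2
finger_force: 0.0
[-0.6 48.5 -0.9] [ 491.11268425 -218.48568453   59.09551653] [ 0.0316252  -0.0040686   0.23068776]
```

```bash
python3 -m jog '[[0,16,0,0,0,0],[0,16,0,0,0,0],[-1,16,0,0,0,0],[0,0,4,0,0,0],[0,0,0,0,0,0]]' 0 && python3 -m jog '[[0,0,4,0,0,0],[0,0,4,0,0,0],[0,0,4,0,0,0],[0,0,3,0,0,0],[0,0,1,0,0,0],[0,0,0,0,0,0],[0,0,0,0,0,0],[0,0,0,0,0,0],[0,0,0,0,0,0],[0,0,0,0,0,0]]'
```

```text
time: 7.8
tool_pos: [537.0, -228.9, 53.7]
tcp_rot: [-3.138, -0.001, 1.364]
contact_force: [0.7, -0.1, -0.5]
grip_width: 0.4
finger_force: 0.0
time: 8.8
tool_pos: [537.6, -229.4, 40.2]
tcp_rot: [-3.141, -0.0, 1.364]
contact_force: [-6.4, 2.4, 11.8]
grip_width: 0.7
finger_force: 6.1
```

```bash
python3 -m jog '[[0,0,0,0,0,0],[0,0,0,0,0,0],[0,0,0,0,0,0],[0,0,0,0,0,0],[0,0,0,0,0,0],[0,0,0,0,0,0],[0,0,0,0,0,0],[0,0,0,0,0,0],[0,0,0,0,0,0],[0,0,0,0,0,0]]' && python3 -m jog '[[0,0,-20,0,0,0],[0,0,-40,0,0,0],[0,0,-45,0,0,0],[0,0,-45,0,0,0],[0,0,-45,0,0,0],[0,0,0,0,0,0]]' 100
python3 - <<'E'
from h import *
# large-pack pose: fit dock xy yaw + socket x from T1 wrist / top / side masks
p=np.array([506.84,-224.14,-.2])
T1=np.load('T1.npy')
for n in('top','side'):
    bot.capture(n)
    for d in bot.outline_of('large_pack',n)[:3]:
        if d['p']>.5:
            ys,xs=np.nonzero(d['mask']);r=cv2.minAreaRect(np.c_[xs,ys].astype(np.float32));print(n,d['p'],d['pixel'],cv2.boxPoints(r).round().tolist())
for sx in(0,10,20,30,40):
    m=np.array([sx,105,72.]);ax=np.array([-.866,0,.5]);nz=np.array([.5,0,.866])
    C=[m+ax*90+nz*17+np.array([0,s,0]) for s in(30,-30)]+[m+nz*17+np.array([0,s,0]) for s in(30,-30)]
    W=dockpts(p,np.array(C));print(sx,proj(W,'wrist',T1).round().tolist(),proj(W,'top').round().tolist())
im=cv2.imread('pics/w1.png')[30:130,230:450];cv2.imwrite('pics/w1c.png',cv2.resize(im,None,fx=3.5,fy=3.5,interpolation=cv2.INTER_CUBIC))
E
```

```text
time: 9.8
tool_pos: [537.6, -229.4, 40.2]
tcp_rot: [-3.141, -0.0, 1.364]
contact_force: [-6.0, 3.3, 13.1]
grip_width: 0.6
finger_force: 6.1
time: 10.4
tool_pos: [541.0, -231.2, 241.1]
tcp_rot: [3.129, 0.004, 1.364]
contact_force: [0.3, 0.6, 0.7]
grip_width: 43.8
finger_force: 0.0
top 0.6 [372.7, 175.9] [[358.0, 193.0], [364.0, 157.0], [390.0, 161.0], [384.0, 197.0]]
side 0.75 [363.5, 226.2] [[334.0, 234.0], [341.0, 206.0], [389.0, 220.0], [381.0, 247.0]]
side 0.64 [270.3, 347.8] [[225.0, 360.0], [284.0, 313.0], [307.0, 343.0], [248.0, 390.0]]
0 [[253.0, 46.0], [254.0, 117.0], [344.0, 52.0], [344.0, 114.0]] [[358.0, 204.0], [384.0, 208.0], [363.0, 174.0], [387.0, 178.0]]
10 [[265.0, 45.0], [266.0, 117.0], [355.0, 52.0], [355.0, 114.0]] [[359.0, 200.0], [384.0, 204.0], [363.0, 170.0], [388.0, 174.0]]
20 [[277.0, 44.0], [278.0, 117.0], [365.0, 53.0], [365.0, 114.0]] [[360.0, 195.0], [385.0, 200.0], [364.0, 166.0], [389.0, 170.0]]
30 [[289.0, 44.0], [290.0, 116.0], [376.0, 53.0], [375.0, 115.0]] [[360.0, 191.0], [386.0, 195.0], [365.0, 162.0], [389.0, 166.0]]
40 [[302.0, 44.0], [302.0, 116.0], [386.0, 54.0], [385.0, 115.0]] [[361.0, 187.0], [387.0, 191.0], [366.0, 158.0], [390.0, 162.0]]
```

View pics/w1c.png

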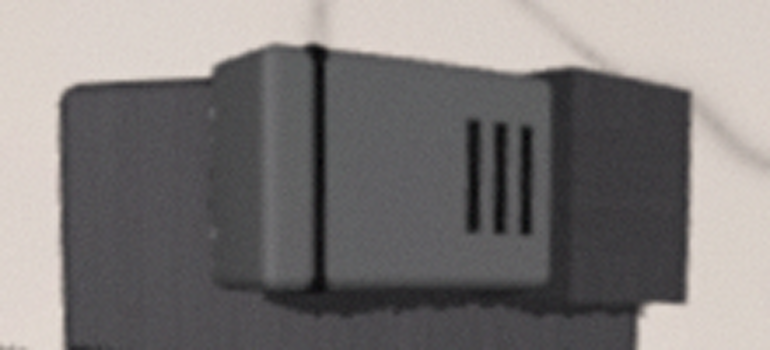

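The crop shows the top face of the large pack, free end at wrist px x≈305 and mouth end at x≈387. That puts the mouth about 41 mm behind the dock centre. Now I'll turn the gripper to span the pack's sides and hover over it.

```bash
python3 -m jog '[[0,0,0,0,0,0.143],[0,0,0,0,0,0.143],[0,0,0,0,0,0.143],[0,0,0,0,0,0.143],[0,0,0,0,0,0.143],[0,0,0,0,0,0.143],[0,0,0,0,0,0.143],[0,0,0,0,0,0.143],[0,0,0,0,0,0.143],[0,0,0,0,0,0.143],[0,0,0,0,0,0.134],[0,0,0,0,0,0]]' 100 && python3 -m jog '[[-11,-36,0,0,0,0],[-11,-36,0,0,0,0],[-10,-36,0,0,0,0],[0,0,30,0,0,0],[0,0,20,0,0,0],[0,0,0,0,0,0],[0,0,0,0,0,0]]'
python3 - <<'E'
from h import *
o=bot.get_obs();T=tool();np.save('T2.npy',T)
im=bot.capture('wrist');cv2.imwrite('pics/w2.png',im[:,:,::-1])
p=np.array([507,-221.5,-.2])
m=np.array([41,105,72.]);ax=np.array([-.866,0,.5]);nz=np.array([.5,0,.866])
W=dockpts(p,np.array([m+ax*a+nz*17+np.array([0,s,0]) for a in(90,0) for s in(30,-30)]+[[41-17+0,0,48]]));print(proj(W,'wrist',T).round().tolist())
for d in bot.outline_of('large_pack','wrist')[:2]:
    ys,xs=np.nonzero(d["mask"]);print(round(d["p"],2),d["pixel"],xs.min(),xs.max(),ys.min(),ys.max())
print('grasp',rows([530.8,-119.1,83.3]))
E
```

```text
time: 11.8
tool_pos: [537.7, -229.3, 232.1]
tcp_rot: [-3.14, 0.003, -0.201]
contact_force: [0.3, -0.2, 0.5]
grip_width: 91.8
finger_force: 0.0
time: 12.5
tool_pos: [528.3, -117.4, 183.8]
tcp_rot: [-3.141, 0.001, -0.198]
contact_force: [0.8, -1.1, 0.8]
grip_width: 92.0
finger_force: 0.0
[[279.0, 253.0], [357.0, 253.0], [283.0, 143.0], [355.0, 143.0], [423.0, 165.0]]
0.81 [318.5, 198.3] 280 356 142 252
0.46 [416.8, 319.2] 411 422 311 326
grasp [  1.9   0.8 101.7]
```

View pics/w2.png

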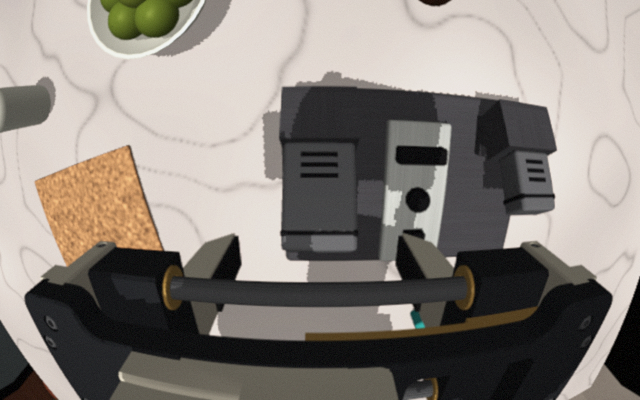

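The pack's outline (280–356, 142–252) matches my prediction to within about 1 px, and it sits midway between the fingers. I'll descend and grip.

```bash
python3 -m jog '[[2,1,25,0,0,0],[0,0,30,0,0,0],[0,0,25,0,0,0],[0,0,15,0,0,0],[0,0,7,0,0,0],[0,0,0,0,0,0],[0,0,0,0,0,0]]' && python3 -m jog '[[0,0,0,0,0,0],[0,0,0,0,0,0],[0,0,0,0,0,0],[0,0,0,0,0,0],[0,0,0,0,0,0],[0,0,0,0,0,0],[0,0,0,0,0,0],[0,0,0,0,0,0]]' 0
```

```text
time: 13.3
tool_pos: [531.0, -119.2, 83.3]
tcp_rot: [3.141, -0.002, -0.2]
contact_force: [0.4, -0.4, 0.0]
grip_width: 91.9
finger_force: 0.0
time: 14.1
tool_pos: [530.3, -118.8, 82.4]
tcp_rot: [-3.141, -0.0, -0.2]
contact_force: [-0.2, 1.2, 2.3]
grip_width: 59.8
finger_force: 30.0
```

```bash
python3 -m jog '[[-2.6,0,-1.5,0,0,0],[-2.6,0,-1.5,0,0,0],[-2.6,0,-1.5,0,0,0],[-2.6,0,-1.5,0,0,0],[-2.6,0,-1.5,0,0,0],[0,0,0,0,0,0]]'
python3 - <<'E'
from h import *
T=tool();im=bot.capture('wrist')
p=np.array([507,-221.5,-.2]);nz=np.array([.5,0,.866]);ax=np.array([-.866,0,.5])
d=bot.outline_of('large_pack','wrist')[0];ys,xs=np.nonzero(d['mask']);print(d['p'],xs.min(),xs.max(),ys.min(),ys.max())
for s in(0,15):
    m=np.array([41,105,72.])+ax*s
    print(s,proj(dockpts(p,np.array([m+ax*a+nz*17+np.array([0,t,0]) for a in(90,0) for t in(30,-30)])),'wrist',T).round().tolist())
print(T[:3,3])
E
```

```text
time: 14.7
tool_pos: [517.2, -116.2, 90.0]
tcp_rot: [3.142, -0.0, -0.2]
contact_force: [-0.8, 0.1, 2.3]
grip_width: 60.0
finger_force: 30.0
0.8 257 379 147 332
0 [[256.0, 321.0], [378.0, 322.0], [261.0, 147.0], [373.0, 147.0]]
15 [[257.0, 350.0], [377.0, 350.0], [259.0, 174.0], [375.0, 174.0]]
[ 517.22526302 -116.19243812   90.02877085]
```

```bash
python3 - <<'E'
from h import *
im=bot.capture('wrist');cv2.imwrite('pics/w3.png',im[80:380,150:500,::-1])
E
```

```text
(no output)
```

View pics/w3.png

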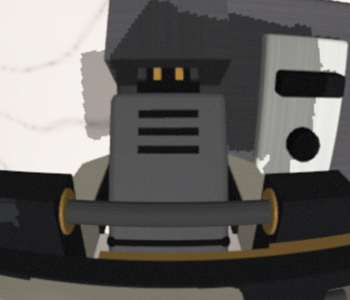

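The tongue and its contacts now show between socket and body (crop ≈(168,80)), so the pack came out with the fingers. I'll keep pulling straight.

```bash
python3 -m jog '[[-4.3,0,-2.5,0,0,0],[-4.3,0,-2.5,0,0,0],[-4.3,0,-2.5,0,0,0],[-4.3,0,-2.5,0,0,0],[-4.3,0,-2.5,0,0,0],[-4.3,0,-2.5,0,0,0],[-4.3,0,-2.5,0,0,0],[-4.3,0,-2.5,0,0,0],[-4.3,0,-2.5,0,0,0],[-4.3,0,-2.5,0,0,0],[0,0,0,0,0,0]]' && python3 -m jog '[[0,0,-15,0,0,0],[0,0,-30,0,0,0],[0,0,-30,0,0,0],[0,0,0,0,0,0],[0,0,0,0,0,0]]'
python3 - <<'E'
from h import *
T=tool();print(bot.get_obs()['finger_force'],bot.get_obs()['grip_width'])
# pack centre in tool: grasp at pack x=-48,z=7 ; tool: pack +x =(.866,0,.5), pack z=(.5,0,-.866)
px=np.array([.866,0,.5]);pz=np.array([.5,0,-.866])
c=np.array([0,0,-18.8])-(-48*px+7*pz)+(-45*px);print('centre in tool',c)
bot.capture('top');d=bot.outline_of('mat','top')[0];ys,xs=np.nonzero(d['mask']);r=cv2.minAreaRect(np.c_[xs,ys].astype(np.float32));print(d['p'],r,world(r[0],'top',6))
Tt=np.eye(4);Tt[:3,:3]=T[:3,:3]@R.from_rotvec([0,np.pi/6,0]).as_matrix()
goal=np.array([516,211,6+17.])-Tt[:3,:3]@c;print('tcp goal',goal,'pack z',Tt[:3,:3]@pz)
print('shift now',rows([goal[0],goal[1],T[2,3]]),T[:3,3])
E
```

```text
time: 15.95
tool_pos: [474.4, -107.4, 114.8]
tcp_rot: [-3.141, 0.001, -0.2]
contact_force: [0.5, 0.1, -3.1]
grip_width: 59.9
finger_force: 30.0
time: 16.45
tool_pos: [475.1, -107.6, 189.4]
tcp_rot: [-3.142, -0.0, -0.2]
contact_force: [-0.2, 1.2, -3.9]
grip_width: 59.9
finger_force: 30.0
29.997199773788452 59.86318535631003
centre in tool [ -0.902   0.    -11.238]
0.66 ((242.5, 190.5), (77.0, 83.0), 90.0) [519.27503977 216.2624906 ]
tcp goal [522.27395346 209.72741547  13.71968295] pack z [-1.63561673e-04 -2.43076842e-05  9.99977986e-01]
shift now [ -16.1 -320.2   -1. ] [ 475.14013029 -107.59995911  189.41375739]
```

```bash
python3 -m jog '[[-2,-20,0,0,0,0],[-2,-40,0,0,0,0],[-2,-40,0,0,0,0],[-2,-40,0,0,0,0],[-2,-40,0,0,0,0],[-2,-40,0,0,0,0],[-2,-40,0,0,0,0],[-2,-40,0,0,0,0],[0,-20,0,0,0,0],[0,0,0,0,0,0]]' && python3 -m jog '[[0,0,0,0,0.131,0],[0,0,0,0,0.131,0],[0,0,0,0,0.131,0],[0,0,0,0,0.131,0],[0,0,0,0,0,0],[0,0,0,0,0,0]]'
python3 - <<'E'
from h import *
T=tool();print('to goal at z+25',rows([522.3,209.7,39]),'world dz',39-T[2,3])
im=bot.capture('side');cv2.imwrite('pics/s2.png',cv2.resize(im[60:260,180:440,::-1],None,fx=3,fy=3))
d=bot.outline_of('large_pack','side');print([(round(q['p'],2),q['pixel']) for q in d])
px=np.array([.866,0,.5]);pz=np.array([.5,0,-.866]);o=np.array([0,0,-18.8])-(-48*px+7*pz)
C=np.array([o+px*a+pz*z+np.array([0,s,0]) for z in(17,-17) for a in(-90,0) for s in(30,-30)])
W=C@T[:3,:3].T+T[:3,3];print(W.round().tolist());print(((proj(W,'side')-[180,60])*3).round().tolist())
E
```

```text
time: 17.55
tool_pos: [522.5, 211.6, 187.6]
tcp_rot: [3.141, 0.003, -0.197]
contact_force: [-0.3, -0.5, -3.4]
grip_width: 59.7
finger_force: 30.0
time: 18.15
tool_pos: [522.5, 208.6, 188.8]
tcp_rot: [3.139, -0.518, -0.199]
contact_force: [1.0, -0.2, -2.9]
grip_width: 59.9
finger_force: 30.0
to goal at z+25 [-74.5  -1.4 129.9] world dz -149.77892467484548
[(0.94, [266.9, 348.8]), (0.75, [305.0, 108.8])]
[[466.0, 189.0, 215.0], [478.0, 248.0, 215.0], [555.0, 172.0, 215.0], [566.0, 230.0, 215.0], [466.0, 189.0, 181.0], [478.0, 248.0, 181.0], [554.0, 171.0, 181.0], [566.0, 230.0, 181.0]]
[[270.0, 153.0], [254.0, 114.0], [384.0, 138.0], [364.0, 100.0], [272.0, 191.0], [256.0, 152.0], [384.0, 175.0], [364.0, 137.0]]
```

View pics/s2.png

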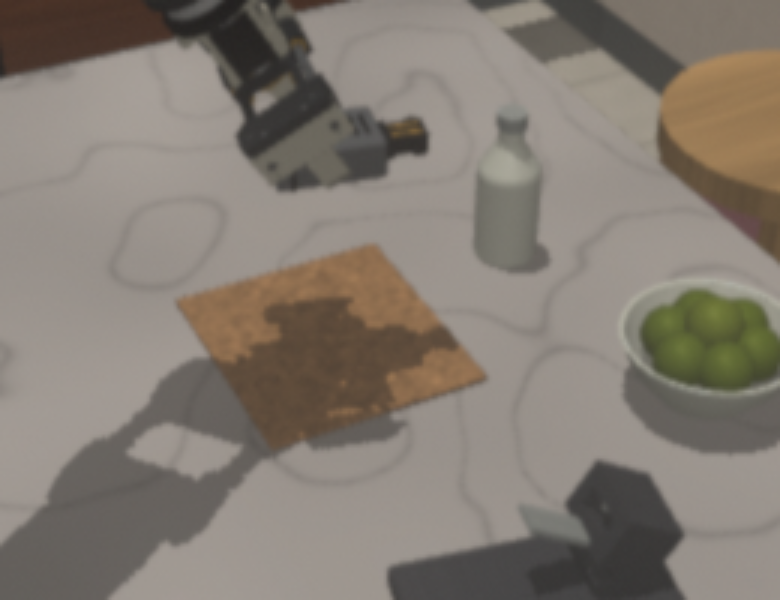

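The pack is held level. Its socket-end corners at crop (385,137) and (385,175) fall where predicted. I'll lower it onto the mat.

```bash
python3 -m jog '[[-10,0,17.3,0,0,0],[-20,0,34.6,0,0,0],[-20,-1,34.6,0,0,0],[-15,0,26,0,0,0],[-9,0,16,0,0,0],[0,0,0,0,0,0],[0,0,0,0,0,0]]' && python3 -m jog '[[-2,0,3.5,0,0,0],[-2,0,3.5,0,0,0],[-2,0,3.5,0,0,0],[-2,0,3.5,0,0,0],[-1.5,0,2.6,0,0,0],[0,0,0,0,0,0],[0,0,0,0,0,0]]'
```

```text
time: 18.95
tool_pos: [524.7, 216.6, 46.5]
tcp_rot: [3.141, -0.513, -0.212]
contact_force: [-0.1, 0.6, -2.6]
grip_width: 59.7
finger_force: 30.0
time: 19.65
tool_pos: [526.4, 218.3, 33.3]
tcp_rot: [3.139, -0.498, -0.209]
contact_force: [-0.5, -0.0, -4.0]
grip_width: 59.6
finger_force: 30.0
```

The pose is drifting off what I commanded, so I'll check the joints.

```bash
python3 -m jog '[[0,0,0,0,0,0],[0,0,0,0,0,0]]'; python3 - <<'E'
from h import *
o=bot.get_obs();print(o['joint_positions'].round(3) if hasattr(o['joint_positions'],'round') else o['joint_positions'],o['contact_force'],o['moment'])
E
```

```text
time: 19.85
tool_pos: [526.5, 218.3, 33.5]
tcp_rot: [3.139, -0.498, -0.209]
contact_force: [0.2, 0.3, -4.7]
grip_width: 60.0
finger_force: 30.0
[ 0.416  0.561  1.975 -0.996  0.343  3.105] [ 0.20100138  0.30274203 -4.74206945] [ 0.07073618  0.71798057 -0.00400058]
```

At this heading a 30° forward tilt runs joints 4, 5 and 6 into their limits. I'll lift, untilt, turn the pack so its tongue points left (+y), and tilt again.

```bash
python3 -m jog '[[6,0,-11,0,0,0],[15,0,-27,0,0,0],[20,0,-35,0,0,0],[15,0,-27,0,0,0],[0,0,0,0,-0.125,0],[0,0,0,0,-0.125,0],[0,0,0,0,-0.125,0],[0,0,0,0,-0.125,0],[0,0,0,0,0,0]]' && python3 -m jog '[[0,0,0,0,0,-0.15],[0,0,0,0,0,-0.15],[0,0,0,0,0,-0.15],[0,0,0,0,0,-0.15],[0,0,0,0,0,-0.15],[0,0,0,0,0,-0.15],[0,0,0,0,0,-0.15],[0,0,0,0,0,-0.15],[0,0,0,0,0,-0.15],[0,0,0,0,0,-0.15],[0,0,0,0,0,-0.15],[0,0,0,0,0,-0.15]]' && python3 -m jog '[[0,0,0,0,0.131,0],[0,0,0,0,0.131,0],[0,0,0,0,0.131,0],[0,0,0,0,0.131,0],[0,0,0,0,0,0],[0,0,0,0,0,0]]'
python3 - <<'E'
from h import *
o=bot.get_obs();T=tool();print(np.round(o['joint_positions'],3))
px=np.array([.866,0,.5]);pz=np.array([.5,0,-.866]);Rm=T[:3,:3];print('px',Rm@px,'pz',Rm@pz)
c=np.array([-.9,0,-11.24]);g=np.array([517,212,23.])-Rm@c;print('goal',g,'now',T[:3,3],rows([g[0],g[1],T[2,3]]),'down1',Rm.T@[0,0,-1])
E
```

```text
time: 20.75
tool_pos: [530.6, 216.4, 147.8]
tcp_rot: [3.137, -0.011, -0.215]
contact_force: [-0.1, -0.7, -3.5]
grip_width: 59.8
finger_force: 30.0
time: 21.95
tool_pos: [527.2, 217.6, 147.5]
tcp_rot: [3.13, 0.009, 1.594]
contact_force: [-0.7, -0.2, -3.0]
grip_width: 59.9
finger_force: 30.0
time: 22.55
tool_pos: [527.5, 216.7, 147.2]
tcp_rot: [3.132, -0.512, 1.591]
contact_force: [0.4, 0.4, -3.2]
grip_width: 59.6
finger_force: 30.0
[-0.03   0.48   1.673  0.587  1.085 -0.353]
px [-0.0149915   0.99980201 -0.01127833] pz [-0.00886528  0.01114624  0.99987658]
goal [516.98636669 218.29493002  13.64471967] now [527.45901566 216.66034836 147.15174346] [  1.6 -10.4   0.8] down1 [-0.49019282 -0.00869681  0.87157063]
```

```bash
python3 -m jog '[[-8,-5,17,0,0.01,0],[-15,-5,27,0,0,0],[-15,0,27,0,0,0],[-14,0,24,0,0,0],[-7,0,12,0,0,0],[0,0,0,0,0,0],[0,0,0,0,0,0]]'
python3 - <<'E'
from h import *
o=bot.get_obs();T=tool();print(np.round(o['joint_positions'],3))
px=np.array([.866,0,.5]);pz=np.array([.5,0,-.866]);Rm=T[:3,:3];print('px',Rm@px,'pz',Rm@pz)
c=np.array([-.9,0,-11.24]);print('centre',Rm@c+T[:3,3],'down1',Rm.T@[0,0,-1])
E
```

```text
time: 23.25
tool_pos: [519.7, 220.6, 26.5]
tcp_rot: [3.129, -0.526, 1.595]
contact_force: [0.5, 0.6, -3.1]
grip_width: 59.9
finger_force: 30.0
[-0.03   0.66   1.787  0.727  0.857 -0.583]
px [-0.01814845  0.9998104   0.00240884] pz [-0.01099807 -0.00260873  0.99991411]
centre [519.70017912 214.17307781  35.72631395] down1 [-0.50206521 -0.01104381  0.86475925]
```

Now ease down the last ~13 mm, watching the force.

```bash
python3 -m jog '[[-2,0,3.5,0,0,0],[-1.5,0,2.6,0,0,0],[-1,0,1.7,0,0,0],[-0.5,0,0.9,0,0,0],[-0.5,0,0.9,0,0,0],[0,0,0,0,0,0]]' && python3 -m jog '[[-0.5,0,0.9,0,0,0],[-0.5,0,0.9,0,0,0],[0,0,0,0,0,0]]'
```

```text
time: 23.85
tool_pos: [519.4, 219.9, 14.4]
tcp_rot: [3.131, -0.527, 1.593]
contact_force: [-0.3, 0.2, -3.9]
grip_width: 60.0
finger_force: 30.0
time: 24.15
tool_pos: [519.4, 220.0, 12.4]
tcp_rot: [3.13, -0.527, 1.593]
contact_force: [-0.6, 1.2, -4.0]
grip_width: 59.7
finger_force: 30.0
```

```bash
python3 -m jog '[[-0.5,0,0.9,0,0,0],[0,0,0,0,0,0],[0,0,0,0,0,0]]' && python3 -m jog '[[-0.5,0,0.9,0,0,0],[0,0,0,0,0,0],[0,0,0,0,0,0]]'
```

```text
time: 24.45
tool_pos: [519.5, 220.1, 12.3]
tcp_rot: [3.13, -0.527, 1.594]
contact_force: [-2.2, -2.8, 5.7]
grip_width: 60.1
finger_force: 30.0
time: 24.75
tool_pos: [519.5, 220.1, 12.2]
tcp_rot: [3.129, -0.528, 1.594]
contact_force: [-4.1, -5.7, 14.2]
grip_width: 59.4
finger_force: 30.0
```

Contact is at about 14 N, but it could be a fingertip rather than the pack. To be sure the pack itself touches, I'll back off 2 mm, dip its tongue end by 0.06 rad and touch again.

```bash
python3 -c "
from plant import bot;print(bot.get_obs()['moment'])"; python3 -m jog '[[1.5,0,-2.6,0,0,0],[0,0,0,0,-0.06,0],[0,0,0,0,0,0],[0,0,0,0,0,0]]'; python3 -c "
from plant import bot;print(bot.get_obs()['moment'])"; python3 -m jog '[[-0.45,0,0.9,0,0,0],[0,0,0,0,0,0],[0,0,0,0,0,0]]';python3 -c "
from plant import bot;print(bot.get_obs()['moment'])"
```

```text
[-0.35055789  1.19614989  0.39036302]
time: 25.15
tool_pos: [519.4, 220.6, 13.5]
tcp_rot: [3.13, -0.468, 1.593]
contact_force: [0.8, 1.3, -0.7]
grip_width: 59.8
finger_force: 30.0
[-0.02173868  0.08456369 -0.05537059]
time: 25.45
tool_pos: [519.4, 220.3, 12.8]
tcp_rot: [3.131, -0.469, 1.592]
contact_force: [-1.2, 1.0, 5.1]
grip_width: 60.2
finger_force: 30.0
[0.46972131 0.46047021 0.09467311]
```

The moment (about +0.5 N·m over 9 N, a 54 mm lever) shows the pack's tongue end pressing on the mat. I'll level it and let go.

```bash
python3 -m jog '[[0,0,0,0,0.03,0],[0,0,0,0,0.025,0],[0,0,0,0,0,0],[0,0,0,0,0,0]]' && python3 -m jog '[[0,0,0,0,0,0],[0,0,0,0,0,0],[0,0,0,0,0,0],[0,0,0,0,0,0],[0,0,0,0,0,0],[0,0,0,0,0,0]]' 100 && python3 -m jog '[[0,0,-10,0,0,0],[0,0,-25,0,0,0],[0,0,-40,0,0,0],[0,0,-40,0,0,0],[0,0,-40,0,0,0],[0,0,0,0,0,0],[0,0,0,0,0,0]]'
python3 - <<'E'
from h import *
im=bot.capture('top');cv2.imwrite('pics/t3.png',cv2.resize(im[80:260,160:500,::-1],None,fx=2.3,fy=2.3))
for d in bot.outline_of('large_pack','top')[:3]:
    print(d['p'],d['pixel'],world(d['pixel'],'top',40))
im=bot.capture('side');cv2.imwrite('pics/s3.png',cv2.resize(im[60:380,180:520,::-1],None,fx=1.8,fy=1.8))
E
```

```text
time: 25.85
tool_pos: [519.5, 220.0, 12.3]
tcp_rot: [3.131, -0.522, 1.593]
contact_force: [0.6, 1.6, 1.8]
grip_width: 59.5
finger_force: 30.0
time: 26.45
tool_pos: [519.4, 220.1, 12.4]
tcp_rot: [3.13, -0.522, 1.593]
contact_force: [0.1, -0.0, 1.2]
grip_width: 91.5
finger_force: 0.0
time: 27.15
tool_pos: [519.7, 142.1, 147.6]
tcp_rot: [3.128, -0.521, 1.593]
contact_force: [0.4, 0.1, -1.1]
grip_width: 91.9
finger_force: 0.0
0.96 [235.3, 187.9] [522.33959295 227.80262888]
0.8 [426.7, 286.7] [ 264.8106635  -243.12102443]
```

View pics/s3.png

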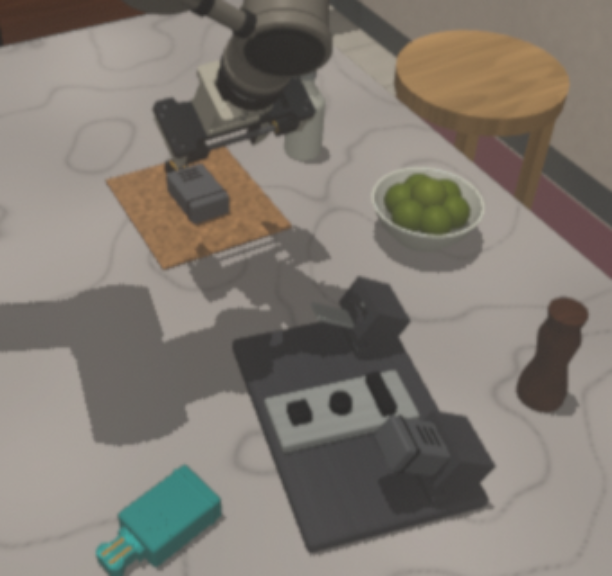

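View pics/t3.png

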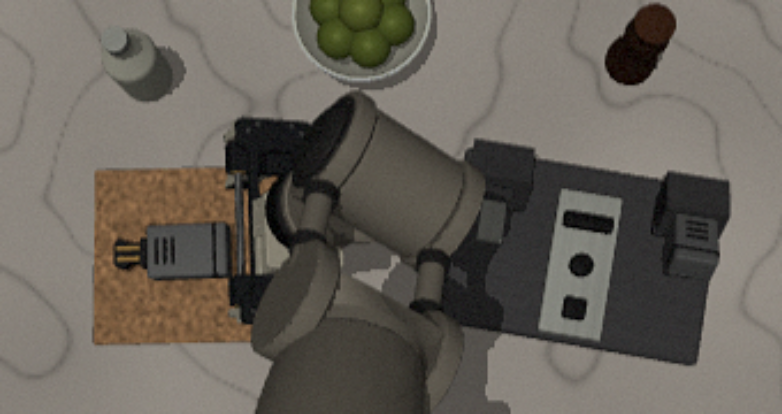

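The pack lies flat on the mat, with its body centred at about crop x 188 against 190 for the mat. The small pack is still plugged in, the keys are up, and the bystanders haven't moved.

```bash
python3 -c "
from plant import bot;print(bot.close_job())"
```

```text
the job is handed in; nothing more can be done
None
```

The job is handed in, though no verdict came back: I pressed the round key and let it up, held the bar key fully in for over a second, then pulled the large pack and set it down flat near the middle of the mat; the last pictures show the small pack still plugged in, the keys up, and the bottle, bowl and mill where they stood.

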